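# Find the concealed catch of the coin box

### The arm

A 6-joint arm with a two-finger parallel gripper is mounted at the origin on a cart in front of the work surface, level with it; the furniture and walls round the work are solid. World frame = base frame: x ahead of the robot, y to its left, z up, the work surface at z = 0. Lengths are in m, angles in degrees, forces in N, time in s.
With the tool pointing down it reaches from about 0.3 to 0.75 m from the base axis. Payload 8.5 kg.
Tool frame: the origin (TCP) lies on the centre line of the jaws, within the pads' length; the fingertips stand 17 mm ahead of it and the grasp point (between the pads) lies 2 mm behind it (env.tcp_to_tips is the distance from the TCP to the fingertips, in m); z points along the fingers, y is the line along which they close (so a half turn about z gives the same grasp; the last joint's range is limited). The gripper opens to 85 mm and grips with 20 to 120 N. Pads are 22 mm wide; open, the fingers measure 114 mm over their backs; the gripper's body (76 mm by 85 mm) begins 54 mm behind the grasp point. The pads swing forward as they close: fully open they stand 13 mm farther back than shut.
Start: joints at [-80.289, 21.807, 74.336, -0, 83.858, -12.336], TCP at [0.206, -0.51, 0.248] pointing down, gripper open.
Joint ranges: [-178.18, 178.18], [-50.72, 133.34], [12.68, 142.11], [-81.47, 261.47], [9.98, 163.14], [-165.26, 165.26]. Speed limits (degrees/s): [136.94, 136.94, 180, 180, 180, 180].

### API

Orientations are given as a 3x3 rotation matrix whose columns are the frame's x, y, z axes.
In Python, from rig import env gives the robot as it stands. The module is installed in compiled form; this text tells all that it offers.
- The arm moves only by the shell command python3 -m pendant 'ROWS' [FORCE]. ROWS is JSON, a list of rows, each a list of 7 numbers: the opening, from 0 (shut) to 1 (fully open), then the shift along the tool's x, y, z in m, then the turn, a rotation vector about the tool's x, y, z in rad. A call has 1 to 5 rows; each row is the pose to reach, as a shift and turn from the pose commanded when the call began, along the tool's axes at that moment; what a row does not reach only later rows make up. A row lasts 1/8 s, in which the tool goes at most 62.5 mm and 10.7 degrees, less where a joint would pass 70% of its speed; a pose out of reach is approached as far as the arm can. A call with a gripper value outside its range is refused whole. The fingers move at their own pace and stop on an object; FORCE is the grip in N (left out, the last holds). Time passes only in rows, so rows that repeat a pose let the fingers close. It gives the time, the measured TCP pose, the force, the opening and the grip force at its end, in the units of the state.
- env.observe(): the state, without advancing time (a new reading comes with each control period).
- env.get_image(name): name is "side" or "top"; returns a dict with "image" (480x640x3 uint8, blue, green, red), "fx", "fy", "cx", "cy" (pixels), "k1" (the pictures are not rectified: a ray, as slopes to the right and down, at radius r is drawn at 1 + k1 r^2 times it, then the intrinsics apply), "pose" (4x4, takes a point from camera to world coordinates). Camera axes: x right, y up, looking along -z (the intrinsics and any distortion apply to the point x, -y, -z); pixel columns grow to the right and rows downward; lengths in m; the calibration is good to about 2 mm. A picture is of the moment at which its call begins. There is no depth.
- env.close_job(): hands the job in; it is judged then, once.
Trained networks look in the newest picture that a camera, given by its name, has taken for a name from the list of things; names that differ only in an ending like _2 or _b are one class to them, and where a whole thing is asked for, a point or a joint stands for the part that bears it (a point fixed in the world has none). Each returns a list of dicts, best first, with "conf" (0 to 1); they miss things now and then, are a little off and sometimes report something else, mostly with a low value. They report only what shows in the picture. A call takes as long as a camera call.
- env.find_in(camera, thing): "bbox" ([centre column, centre row, width, height] in pixels, round what is visible of it).
- env.trace(camera, thing): "mask" (480x640 bool, what is visible of it) and "bbox" ([centre column, centre row, width, height] in pixels, round what is visible of it).
- env.tip_of(camera, thing): "centre" ([column, row] in pixels: a listed point, or the origin of a listed thing).
The state is a dict: "time_s": time; "q": joint angles; "qvel": joint speeds; "joint_efforts": joint torques, N m; "position": TCP position; "tool_rot": TCP orientation; "ft_force": force on the tool from outside, world axes, zero at the start; "wrist_torque": the same for the moment, N m; "grip_width": finger opening in m; "gripper_force": force on a finger pad.
Only numpy, scipy, OpenCV 4.12 (cv2) and the standard library are available. Lean on these libraries where they do the work, as an engineer would, in place of code of your own. Each camera call takes 0.05 s, during which the arm holds its last target. There are 200 camera calls.

### The job

Open the coin box on the counter: feel across the flat panel on its top with a fingertip until you find the concealed flush catch, and press the catch so that the coin tray springs out; then let go of the catch and leave the tray out. Pick nothing up, and leave the other things on the counter where they are.

Things in the scene. Friction and masses are not known exactly. Their poses are not given: they have to be found in the camera images.
- coin_box: Coin box fixed to the worktop: grey case 130 mm deep (its x), 258 wide (its y), 75 high. Origin: centre of underside; x points away from the robot, y left, z up; yaw up to 0.25 rad. Blue front (-x side): front of the spring-loaded coin tray. On top a flat grey panel, 114 mm wide along y, between two raised black end covers (72 mm wide along y, 6 mm higher than the panel).
- panel_mid (a point): Middle of the flat panel's top face, 75 mm above the worktop. The concealed catch lies on the panel's x = 0 line, its middle anywhere from y = -36 to +36 mm from here (box axes), different each time. Evenly scored lines across the panel and the catch hide its edges; all is rigid except the catch, which gives way under a fingertip wholly on it.
- catch (a joint): How far the catch is pressed in, m. It is a push plate flush with the panel, 46 mm along the box's x, 40 mm along y, with a 1.5 mm gap round it. 0 = flush, 0.007 = stop. A spring returns it: it starts to move at about 2 N, takes about 4 N at 4 mm, where it lets the tray go, and under 6 N at the stop.
- tray (a joint): How far the coin tray stands out of the box's front (towards box -x), m: 0 = shut and locked, 0.045 = fully out. Its spring throws it fully out once the catch is pressed in about 4 mm.
- coin_roll0: Bystander, to be left alone: orange paper-wrapped roll of coins, lying, 21x74x21 mm, loose on the worktop; origin at the centre of its underside as it stands there.
- coin_roll1: Bystander, to be left alone: green paper-wrapped roll of coins, lying, 21x74x21 mm, loose on the worktop; origin at the centre of its underside as it stands there.
- marker_red: Bystander, to be left alone: red felt marker, lying, 14x132x17 mm, loose on the worktop; origin at the centre of its underside as it stands there.
- salt_shaker: Bystander, to be left alone: glass salt shaker with steel cap, standing, 42x42x85 mm, loose on the worktop; origin at the centre of its underside as it stands there.
- tape_roll: Bystander, to be left alone: roll of tape lying flat, 78 mm across, 19 mm high, loose on the worktop; origin at the centre of its underside as it stands there.

How it is judged (in metres and radians):
On the way:
1. the catch is pressed in by the fingers (value of joint catch above 0.003 m and contact force between the fingers and panel above 1 N), for 0.05 s.
At the end, for the whole second after the job is handed in: The tray stands at least 35 mm out of the box and is at rest, and the catch is released and flush again (within 1.5 mm) (value of joint tray above 0.035 m and value of joint catch below 0.0015 m and velocity of joint tray below 0.01 m/s); the robot touches nothing.
It fails at once if a bystander is lifted or moved more than 30 mm (distance of any of coin_roll0, coin_roll1, marker_red, salt_shaker, tape_roll from where it was at the start of the episode above 0.03 m).
It also fails if it takes over 40 s, if anything falls off the work surface, if the arm or the gripper's body presses on something with over 40 N, if the wrist force passes 120 N, or if a joint passes its speed limit or range.

## Working session

There is one attempt and no reset: what is moved stays moved. The work goes in short steps, Python scripts to look and compute and a shell command to move; the robot and the scene stay as the last step left them, time stands still between calls to the robot, and variables do not carry over. Pictures are saved under pics/ and viewed, at most 10 in all, crops included, and the job is handed in when it is done.

```bash
mkdir -p pics
cat > h.py <<'E'
import numpy as np, cv2
from rig import env
def ray(im,px):
    K=np.array([[im['fx'],0,im['cx']],[0,im['fy'],im['cy']],[0,0,1.]])
    p=cv2.undistortPoints(np.array([[px]],float),K,np.array([im['k1'],0,0,0,0.]))[0,0]
    T=np.array(im['pose']); d=T[:3,:3]@np.array([p[0],-p[1],-1]); return T[:3,3],d
def at(im,px,z):
    o,d=ray(im,px); return o+d*(z-o[2])/d[2]
E
python3 - <<'E'
from h import *
for c in ('top','side'):
    im=env.get_image(c); cv2.imwrite(f'pics/{c}0.png',im['image'])
    print(c,np.round(im['pose'],3).tolist(),im['fx'],im['k1'])
    for t,z in (('panel_mid',.075),('coin_box',0),('salt_shaker',0),('coin_roll0',0),('coin_roll1',0),('marker_red',0),('tape_roll',0)):
        for r in env.tip_of(c,t)[:2]: print(t,np.round(r['centre'],1),round(r['conf'],2),np.round(at(im,r['centre'],z),3))
o=env.observe();print(o['time_s'],o['position'],np.round(o['tool_rot'],3),env.tcp_to_tips)
E
```

```text
top [[-0.018, 0.996, -0.088, 0.494], [-1.0, -0.018, 0.001, 0.111], [-0.0, 0.088, 0.996, 1.047], [0.0, 0.0, 0.0, 1.0]] 467.07466172608747 -0.047029518960577936
coin_box [404.6 156.3] 0.18 [ 0.786 -0.078  0.   ]
salt_shaker [206.5 231.1] 0.73 [0.621 0.377 0.   ]
coin_roll0 [455.1 324.2] 0.63 [ 0.403 -0.178  0.   ]
coin_roll0 [394.4 333.7] 0.6 [ 0.385 -0.041  0.   ]
coin_roll1 [455.1 324.2] 0.63 [ 0.403 -0.178  0.   ]
coin_roll1 [394.4 333.7] 0.6 [ 0.385 -0.041  0.   ]
marker_red [294.9 335.2] 0.8 [0.385 0.179 0.   ]
tape_roll [402.9 154.2] 0.77 [ 0.791 -0.074  0.   ]
side [[-0.369, -0.542, 0.755, 1.368], [0.929, -0.207, 0.306, 0.429], [-0.01, 0.815, 0.58, 0.684], [0.0, 0.0, 0.0, 1.0]] 470.0398351997264 -0.052448587789022734
coin_box [297.  272.7] 0.66 [0.636 0.059 0.   ]
salt_shaker [440.5 302.7] 0.6 [0.617 0.38  0.   ]
salt_shaker [303.  210.9] 0.54 [ 0.393 -0.035  0.   ]
coin_roll0 [305.7 208.9] 0.76 [ 0.381 -0.032  0.   ]
coin_roll0 [254.1 201.2] 0.6 [ 0.395 -0.184  0.   ]
coin_roll1 [305.7 208.9] 0.76 [ 0.381 -0.032  0.   ]
coin_roll1 [254.1 201.2] 0.6 [ 0.395 -0.184  0.   ]
marker_red [383.1 225.4] 0.75 [0.383 0.187 0.   ]
marker_red [207.9 304.7] 0.39 [ 0.798 -0.072  0.   ]
tape_roll [206.4 307. ] 0.92 [ 0.805 -0.071  0.   ]
0.8 [ 0.20645923 -0.50975924  0.2483236 ] [[ 0.927  0.375 -0.   ]
 [ 0.375 -0.927  0.   ]
 [-0.    -0.    -1.   ]] 0.017
```

View pics/top0.png

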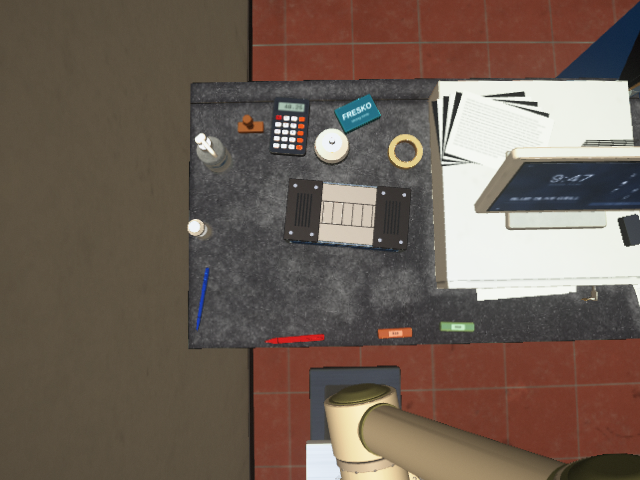

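Run:
```python
from h import *
for c in ('top','side'):
    im=env.get_image(c)
    for t in ('coin_box','panel_mid'):
        for r in env.trace(c,t)[:2]:
            m=r['mask'].astype(np.uint8); q=cv2.minAreaRect(cv2.findNonZero(m))
            print(c,t,round(r['conf'],2),np.round(r['bbox']),m.sum(),np.round(cv2.boxPoints(q)).tolist(), [np.round(at(im,p,.075)[:2],3).tolist() for p in cv2.boxPoints(q)])
```

```text
top coin_box 0.87 [347. 217. 125.  73.] 4856 [[283.0, 243.0], [288.0, 178.0], [411.0, 188.0], [406.0, 253.0]] [[0.584, 0.198], [0.723, 0.185], [0.697, -0.076], [0.559, -0.06]]
top panel_mid 0.87 [346. 214. 124.  70.] 4838 [[283.0, 243.0], [288.0, 178.0], [412.0, 188.0], [407.0, 254.0]] [[0.584, 0.198], [0.723, 0.185], [0.696, -0.078], [0.557, -0.061]]
side coin_box 0.63 [295. 263. 132.  95.] 6021 [[220.0, 277.0], [240.0, 211.0], [367.0, 249.0], [347.0, 315.0]] [[0.784, -0.038], [0.554, -0.127], [0.59, 0.207], [0.792, 0.234]]
side panel_mid 0.76 [293. 265. 132. 100.] 6070 [[220.0, 273.0], [242.0, 207.0], [368.0, 249.0], [346.0, 315.0]] [[0.774, -0.045], [0.537, -0.131], [0.59, 0.209], [0.793, 0.232]]
```

The top view shows the box centred near (348, 214) with its light panel spanning columns ~320–376. The tape, white jar and calculator are behind it, the rolls and marker in front, and the monitor and shelf to the right. Next I'll segment the panel precisely.

Run:
```python
from h import *
im=env.get_image('top'); I=im['image']
g=cv2.cvtColor(I,cv2.COLOR_BGR2GRAY)
m=np.zeros_like(g); m[170:260,312:384]=(g[170:260,312:384]>130)*255
m=cv2.morphologyEx(m,cv2.MORPH_CLOSE,np.ones((7,7)))
cs,_=cv2.findContours(m,cv2.RETR_EXTERNAL,cv2.CHAIN_APPROX_NONE); c=max(cs,key=cv2.contourArea)
P=np.array([at(im,p,.075)[:2] for p in c[:,0].astype(float)],np.float32)
q=cv2.minAreaRect(P); print(q, cv2.boxPoints(q).round(4).tolist(), cv2.boundingRect(c))
cv2.imwrite('pics/topcrop.png',cv2.resize(I[165:265,270:425],None,fx=5,fy=5,interpolation=cv2.INTER_CUBIC))
im=env.get_image('side')
a=cv2.resize(im['image'][190:330,200:390],None,fx=4,fy=4,interpolation=cv2.INTER_CUBIC)
cv2.imwrite('pics/sidecrop.png',a)
```

```text
((0.6438801884651184, 0.06094566732645035), (0.14638751745224, 0.13211511075496674), 85.82825469970703) [[0.572700023651123, -0.007199999876320362], [0.7044000029563904, -0.016899999231100082], [0.7150999903678894, 0.1290999948978424], [0.583299994468689, 0.1387999951839447]] (312, 182, 72, 65)
```

View pics/topcrop.png

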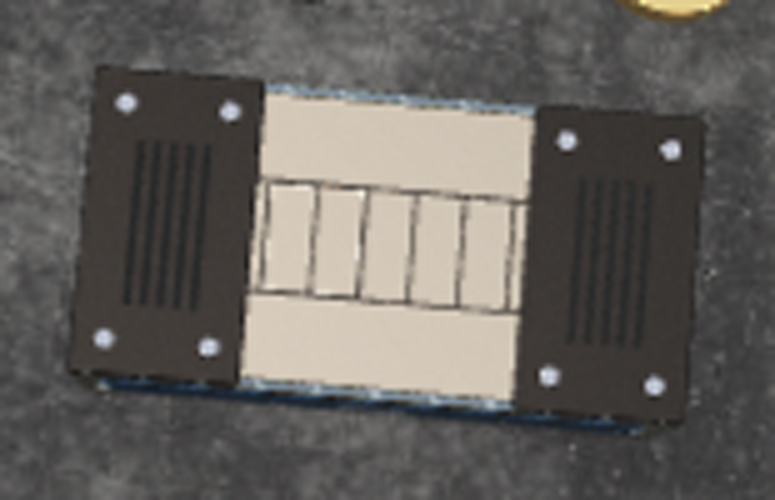

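View pics/side0.png

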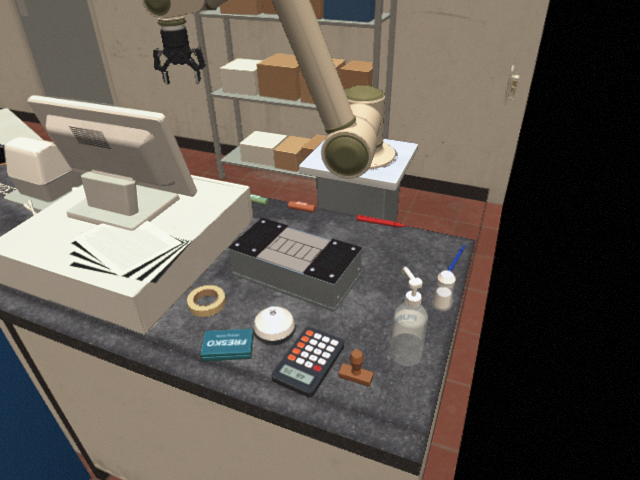

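```bash
cat >> h.py <<'E'
C=[np.array(((u+.5)/5-.5+270,(v+.5)/5-.5+165)) for u,v in ((263,85),(537,105),(515,408),(240,382))]
def go(t,yaw,o=None):
    from scipy.spatial.transform import Rotation as R
    o=o or env.observe(); M=np.array(o['tool_rot']); c,s=np.cos(yaw),np.sin(yaw)
    T=np.array([[c,s,0],[s,-c,0],[0,0,-1.]])
    return np.round(M.T@(np.array(t)-o['position']),4), np.round(R.from_matrix(M.T@T).as_rotvec(),3)
E
python3 - <<'E'
from h import *
im=env.get_image('top')
P=np.array([at(im,p,.077)[:2] for p in C]); print(P.round(4))
mid=P.mean(0); yv=(P[0]+P[3]-P[1]-P[2])/2; xv=(P[0]+P[1]-P[2]-P[3])/2
print(mid,np.linalg.norm(yv),np.linalg.norm(xv),np.arctan2(-yv[0],yv[1]),np.arctan2(xv[1],xv[0]))
yaw=(np.arctan2(-yv[0],yv[1])+np.arctan2(xv[1],xv[0]))/2
ax=np.array([np.cos(yaw),np.sin(yaw)]); ay=np.array([-ax[1],ax[0]])
for u,v in ((265,240),(312,242),(362,246),(412,250),(462,254),(513,258)):
    p=at(im,((u+.5)/5-.5+270,(v+.5)/5-.5+165),.075)[:2]-mid; print((p@ax).round(4),(p@ay).round(4))
ty=yaw+np.pi/2
for w in ((.35,-.2,.25),(.45,0,.25),(*mid,.2)): print(w,*go(w,ty))
E
```

```text
[[ 0.7128  0.1126]
 [ 0.7022 -0.003 ]
 [ 0.574   0.0099]
 [ 0.587   0.1244]]
[0.64397286 0.06095637] 0.11563663031195111 0.12763274626353463 -0.10232689651336205 -0.09698036564952002
-0.0022 0.052
-0.0015 0.0322
-0.0014 0.0111
-0.0014 -0.01
-0.0014 -0.0311
-0.0013 -0.0526
(0.35, -0.2, 0.25) [ 0.2493 -0.2332 -0.0017] [-0.    -0.    -1.086]
(0.45, 0, 0.25) [ 0.4171 -0.381  -0.0017] [-0.    -0.    -1.086]
(np.float64(0.6439728623205534), np.float64(0.060956372442180405), 0.2) [ 0.6198 -0.3647  0.0483] [-0.    -0.    -1.086]
```

Sizes check: the panel measures 116×128 mm against 114×130 given, with yaw −0.10. Moving now with the gripper shut.

```bash
python3 -m pendant '[[0,0.04,-0.037,-0.02,0,0,-0.1],[0,0.083,-0.078,-0.03,0,0,-0.25],[0,0.125,-0.117,-0.03,0,0,-0.4],[0,0.167,-0.156,-0.03,0,0,-0.55],[0,0.208,-0.194,-0.03,0,0,-0.7]]' 40
python3 - <<'E'
from h import *
m=[.644,.061]; ty=-.1+np.pi/2
for w in ((.35,-.2,.27),(.45,0,.25),(*m,.2)): print(w,*go(w,ty))
E
```

```text
time_s: 1.88
position: [0.3269, -0.2501, 0.2785]
tool_rot: [[0.463, 0.886, 0.0], [0.886, -0.463, -0.0], [-0.0, 0.001, -1.0]]
ft_force: [0.7, 0.4, -0.4]
grip_width: -0.0001
gripper_force: 0.0
(0.35, -0.2, 0.27) [ 0.0552 -0.0027  0.0085] [ 0.001  0.    -0.381]
(0.45, 0, 0.25) [ 0.2787 -0.0067  0.0285] [ 0.001  0.    -0.381]
(0.644, 0.061, 0.2) [0.4226 0.137  0.0785] [ 0.001  0.    -0.381]
```

```bash
python3 -m pendant '[[0,0.06,-0.002,0,0,0,-0.1],[0,0.12,-0.003,0.005,0,0,-0.2],[0,0.18,-0.005,0.01,0,0,-0.3],[0,0.24,-0.006,0.015,0,0,-0.38],[0,0.278,-0.006,0.02,0,0,-0.38]]'
python3 - <<'E'
from h import *
m=[.644,.061]; ty=-.1+np.pi/2
for w in ((*m,.2),): print(w,*go(w,ty))
E
```

```text
time_s: 2.5
position: [0.4516, -0.0009, 0.2583]
tool_rot: [[0.103, 0.995, 0.001], [0.995, -0.103, -0.0], [0.0, 0.001, -1.0]]
ft_force: [-0.4, -0.2, -0.6]
grip_width: -0.0
gripper_force: 0.0
(0.644, 0.061, 0.2) [0.0814 0.185  0.0584] [ 0.001 -0.    -0.003]
```

```bash
python3 -m pendant '[[0,0.025,0.055,0.02,0,0,0],[0,0.05,0.11,0.05,0,0,0],[0,0.075,0.16,0.09,0,0,0],[0,0.092,0.185,0.12,0,0,0],[0,0.092,0.185,0.135,0,0,0]]'
python3 - <<'E'
from h import *
for c in ('top','side'):
    im=env.get_image(c); I=im['image']
    s=(slice(150,290),slice(260,440)) if c=='top' else (slice(180,320),slice(200,380))
    cv2.imwrite(f'pics/{c}1.png',cv2.resize(I[s],None,fx=4,fy=4,interpolation=cv2.INTER_CUBIC))
o=env.observe(); d=o['position'][:2]-np.array([.644,.061]); print(d@[.995,-.1],d@[.1,.995],o['position'],o['ft_force'])
E
```

```text
time_s: 3.12
position: [0.6452, 0.0698, 0.1199]
tool_rot: [[0.104, 0.995, -0.004], [0.995, -0.104, 0.0], [-0.0, -0.004, -1.0]]
ft_force: [-0.2, -0.4, 0.5]
grip_width: 0.0001
gripper_force: 0.0
-0.001093172696118935 0.007596946044821993 [0.643672   0.06866809 0.12147972] [ 0.11722894 -0.27685573  0.49403678]
```

View pics/side1.png

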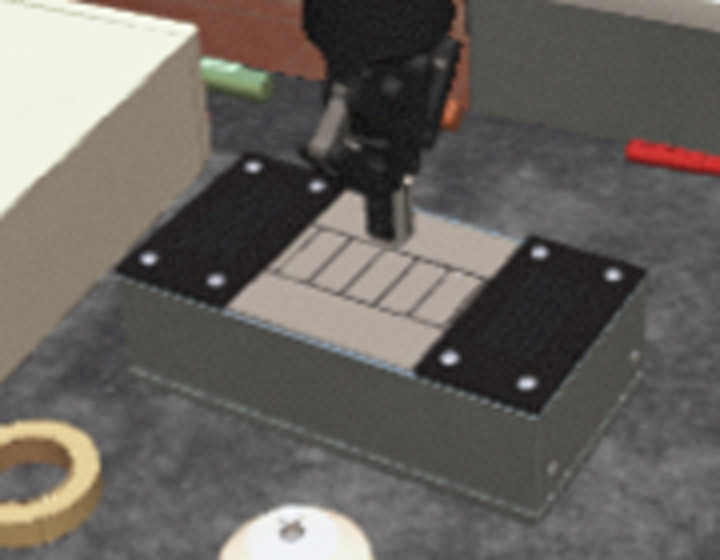

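The side crop shows the shut fingertips hovering about 30 mm above the panel at crop (393, 240), clear of the black covers. Descending near the y=+11 mm candidate.

```bash
python3 -m pendant '[[0,0.003,0.001,0.012,0,0,0],[0,0.003,0.001,0.022,0,0,0],[0,0.003,0.001,0.026,0,0,0],[0,0.003,0.001,0.028,0,0,0],[0,0.003,0.001,0.028,0,0,0]]'
```

```text
time_s: 3.85
position: [0.646, 0.0715, 0.0955]
tool_rot: [[0.106, 0.994, 0.0], [0.994, -0.106, -0.0], [0.0, 0.0, -1.0]]
ft_force: [0.1, 0.1, -0.4]
grip_width: 0.0002
gripper_force: 0.0
```

```bash
python3 -m pendant '[[0,0,0,0.001,0,0,0],[0,0,0,0.002,0,0,0],[0,0,0,0.002,0,0,0]]'
```

```text
time_s: 4.22
position: [0.646, 0.0715, 0.0933]
tool_rot: [[0.106, 0.994, -0.0], [0.994, -0.106, 0.0], [0.0, -0.0, -1.0]]
ft_force: [0.8, 0.9, 0.4]
grip_width: -0.0002
gripper_force: 0.0
```

```bash
python3 -m pendant '[[0,0,0,0.001,0,0,0],[0,0,0,0.002,0,0,0],[0,0,0,0.002,0,0,0]]'
```

```text
time_s: 4.6
position: [0.646, 0.0715, 0.0921]
tool_rot: [[0.106, 0.994, 0.001], [0.994, -0.106, -0.0], [-0.0, 0.001, -1.0]]
ft_force: [-2.4, 0.2, 5.4]
grip_width: -0.0
gripper_force: 2.6
```

```bash
python3 -m pendant '[[0,0,0,0.001,0,0,0],[0,0,0,0.001,0,0,0]]'
```

```text
time_s: 4.85
position: [0.6461, 0.0715, 0.092]
tool_rot: [[0.106, 0.994, 0.001], [0.994, -0.106, -0.0], [-0.0, 0.001, -1.0]]
ft_force: [-4.9, 0.4, 12.2]
grip_width: 0.0005
gripper_force: 5.7
```

Rigid here: 12 N at z=0.092 with no give. Lift, shift to y≈+32 mm and feel again.

```bash
python3 -m pendant '[[0,0,-0.001,-0.01,0,0,0],[0,0.0215,-0.001,-0.01,0,0,0],[0,0.0215,-0.001,-0.004,0,0,0],[0,0.0215,-0.001,-0.001,0,0,0],[0,0.0215,-0.001,0,0,0,0]]'
```

```text
time_s: 5.48
position: [0.6471, 0.0937, 0.0904]
tool_rot: [[0.106, 0.994, -0.0], [0.994, -0.106, 0.001], [0.001, -0.0, -1.0]]
ft_force: [-1.9, 3.7, 5.8]
grip_width: -0.0
gripper_force: 3.0
```

```bash
python3 -m pendant '[[0,0,0,0,0,0,0]]'
```

```text
time_s: 5.6
position: [0.6472, 0.0932, 0.0904]
tool_rot: [[0.106, 0.994, -0.0], [0.994, -0.106, 0.001], [0.001, -0.0, -1.0]]
ft_force: [-1.1, 2.4, 2.7]
grip_width: 0.0001
gripper_force: 1.7
```

It gives way here (z=0.0904 at 2.7 N). Press on by 5 mm and hold.

```bash
python3 -m pendant '[[0,0,0,0.002,0,0,0],[0,0,0,0.0035,0,0,0],[0,0,0,0.0045,0,0,0],[0,0,0,0.0045,0,0,0]]'
python3 - <<'E'
from h import *
im=env.get_image('top'); cv2.imwrite('pics/top2.png',cv2.resize(im['image'][150:300,250:450],None,fx=4,fy=4))
E
```

```text
time_s: 6.1
position: [0.6473, 0.0931, 0.0859]
tool_rot: [[0.106, 0.994, 0.0], [0.994, -0.106, 0.0], [0.0, 0.0, -1.0]]
ft_force: [-0.5, 3.2, 4.8]
grip_width: 0.0001
gripper_force: 2.4
```

View pics/top2.png

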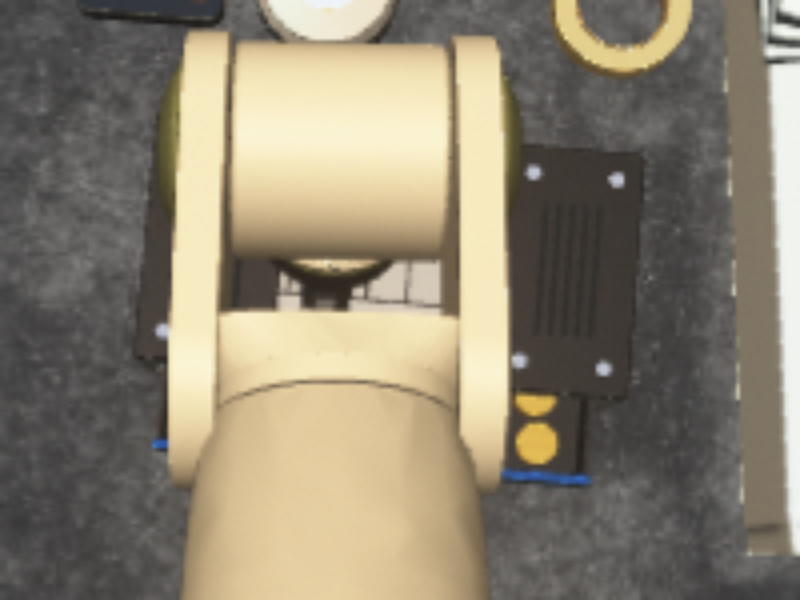

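The picture shows the tray out: blue front at crop (545, 480), with coins visible behind it. Now release and retreat straight up.

```bash
python3 -m pendant '[[0,0,0,-0.01,0,0,0],[0,0,0,-0.04,0,0,0],[0,0,0,-0.08,0,0,0],[0,0,0,-0.1,0,0,0],[0,0,0,-0.1,0,0,0]]'; python3 -m pendant '[[0,0,-0.05,0,0,0,0],[0,0,-0.1,0,0,0,0],[0,0,-0.15,0,0,0,0],[0,0,-0.18,0,0,0,0],[0,0,-0.18,0,0,0,0]]'
python3 - <<'E'
from h import *
im=env.get_image('top'); cv2.imwrite('pics/top3.png',cv2.resize(im['image'][140:365,190:490],None,fx=2.6,fy=2.6))
im=env.get_image('side'); cv2.imwrite('pics/side3.png',im['image'][150:400,150:500])
E
```

```text
time_s: 6.78
position: [0.6476, 0.0925, 0.1873]
tool_rot: [[0.106, 0.994, 0.003], [0.994, -0.106, -0.001], [-0.001, 0.003, -1.0]]
ft_force: [-0.5, 0.3, 0.1]
grip_width: 0.0
gripper_force: 0.0
time_s: 7.4
position: [0.4663, 0.1121, 0.1851]
tool_rot: [[0.105, 0.994, -0.003], [0.994, -0.105, -0.0], [-0.001, -0.002, -1.0]]
ft_force: [0.4, -0.1, -0.5]
grip_width: 0.0003
gripper_force: 0.0
```

View pics/top3.png

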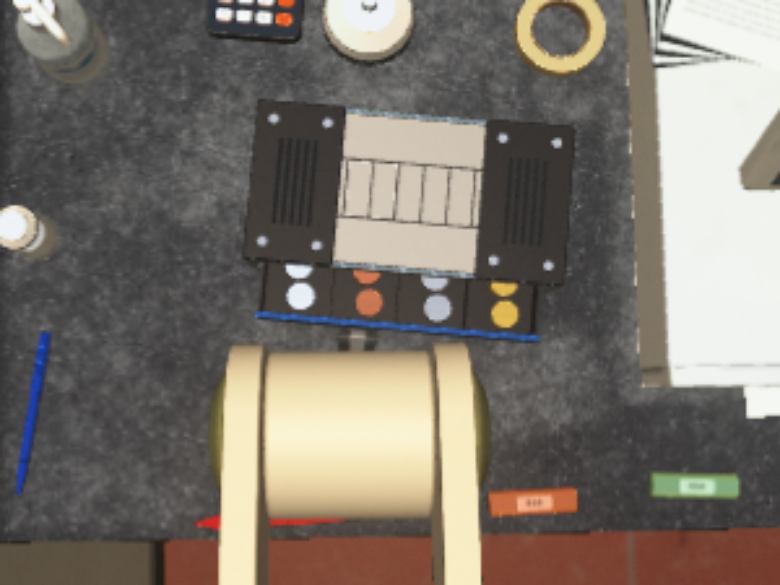

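View pics/side3.png

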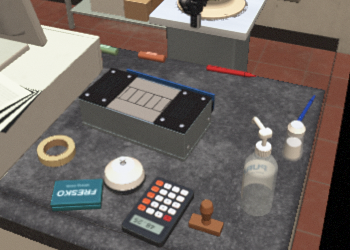

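Both views show the tray fully out, about 45 mm (blue front at crop (400, 325) in the top view). The panel is flush, the bystanders are where they were, and the robot is clear of everything.

```bash
python3 -c "
from rig import env
print(env.close_job())"
```

```text
the job is handed in; nothing more can be done
None
```

The job is handed in: I found the catch about 32 mm left of the panel's middle and pressed it; the tray sprang out about 45 mm, the released catch looks flush again, and the other things were not touched (the hand-in reported no verdict).

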